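Free the stuck tubs and send the tray off

ROBOT

A 6-joint arm with a two-finger parallel gripper is mounted at the origin on the work surface. World frame = base frame: x ahead of the robot, y to its left, z up, the work surface at z = 0. Lengths are in mm, angles in rad, forces in N, time in s.
With the tool pointing down it reaches from about 275 to 750 mm from the base axis. Payload 10.2 kg.
Tool frame: the origin (TCP) lies at the very end of the fingers, on their centre line; the grasp point (between the pads) lies 19 mm behind it; x points along the fingers, y is the direction in which the jaws open and shut, and the axes are right-handed (so a half turn about x gives the same grasp; the last joint's range is limited). The gripper opens to 85 mm and grips with 20 to 120 N. Pads are 22 mm wide; open, the fingers measure 114 mm over their backs; the gripper's body (76 mm by 85 mm) begins 54 mm behind the grasp point. The pads swing forward as they close: fully open they stand 13 mm farther back than shut.
Start: joints at [-1.398, 0.313, 1.498, -0, 1.331, -0.223], TCP at [202.4, -484.423, 231.294] pointing down, gripper open.
Joint ranges: [-2.94, 2.94], [-0.97, 2.17], [0.19, 2.56], [-1.23, 4.37], [0.02, 3.11], [-2.88, 2.88]. Speed limits (rad/s): [2.39, 2.39, 3.01, 3.14, 3.14, 3.14].

INTERFACE

Orientations are given as a unit quaternion [w, x, y, z].
In Python, from rig import ctrl, viewer, order gives the robot as it stands. The module is installed in compiled form; this text tells all that it offers.
- The arm moves only by the tool carry_out, never from a script. Its argument "deltas" is a list of rows, each a list of 7 numbers: the gripper command: -1 is fully open, 1 is shut, values between are in proportion, then the shift along the tool's x, y, z in mm, then the turn, a rotation vector about the tool's x, y, z in degrees. A call has exactly 5 rows; each row is the pose to reach, as a shift and turn from the pose commanded when the call began, along the tool's axes at that moment; what a row does not reach only later rows make up. A row lasts 1/8 s, in which the tool goes at most 62.5 mm and 10.7 degrees, less where a joint would pass 70% of its speed; a pose out of reach is approached as far as the arm can. A call with a gripper value outside its range is refused whole. The fingers move at their own pace and stop on an object; "newtons" is the grip in N (left out, the last holds). Time passes only in rows, so rows that repeat a pose let the fingers close, or fill a call up. It gives the time, the measured TCP pose, the force and the opening at its end, in the units of the state.
- ctrl.sense(): the state, without advancing time (a new reading comes with each control period).
- viewer.capture(name): name is "scene" or "top"; returns the picture (400x640x3 uint8, red, green, blue); there is no depth.
- viewer.calibration(name): a dict with "fx", "fy", "cx", "cy" (pixels), "xyz" and "attitude" of the camera in the world. Camera axes: x right, y down, z forward; pixel columns grow to the right and rows downward; lengths in mm; the calibration is good to about 2 mm. A picture is of the moment at which its call begins. calibration takes no time and is no camera call.
- order.finish_job(): hands the job in, once; it reports no verdict.
The state is a dict: "time_s": time; "joints": joint angles; "dq": joint speeds; "tau": joint torques, N m; "eef_pos": TCP position; "ee_rot": TCP orientation; "force": force on the tool from outside, world axes, zero at the start; "wrist_torque": the same for the moment, N m; "grip_width": opening from 0.0 (shut) to 1.0 (fully open).
Only numpy, scipy, OpenCV 4.12 (cv2) and the standard library are available. Lean on these libraries where they do the work, as an engineer would, in place of code of your own. Each camera call takes 0.05 s, during which the arm holds its last target. There are 200 camera calls.

TASK

The white picking tubs are stuck in the grey holder cups on the board. Take every tub by its rim, twist it to free its lugs from under the hooks, pull it out and stand it upright in the long grey tray; once all of them are in, push the loaded tray along the bench, without lifting it, until it lies square inside the yellow taped outline. Do not tip any tub over and leave the label roll and the bottle where they are.

Things in the scene. Friction and masses are not known exactly. Their poses are not given: they have to be found in the camera images.
- tub0: white round open plastic tub, 120 mm high, outer diameter 76 mm at foot, 90 mm at rim, wall 3.5 mm, 130 g, its wall made of 12 flat panels centred at every 30 degrees from its x axis. Origin: centre of its underside, z up. Two lugs 12 mm wide stick out along its +x and -x, to 57 mm from its axis, 64 to 70 mm above its underside. Starts stuck in cup0, or absent (None).
- tub1: white tub just like tub0, same size, origin and axes. Starts stuck in cup1, or absent (None).
- tub2: white tub just like tub0, same size, origin and axes. Starts stuck in cup2, or absent (None).
- rack: plywood board 140 x 410 x 12 mm screwed to the bench (never moves), carrying three grey round holder cups in a row along its y axis, 140 mm apart. Origin: centre of the board's underside, on the bench, z up. A stuck tub's underside is 18 mm and its rim 138 mm above the bench, with about 2 mm play all round.
- cup0 (a point): centre of the mouth of the holder cup at board y = -140 mm, 78 mm above the bench; axes as the board's. Cup 99 mm wide outside. Two hooks on each cup, along the board's +x and -x: 16 mm wide, 49 to 66 mm from the cup's axis, underside 92 and top 98 mm above the bench.
- cup1 (a point): centre of the mouth of the middle cup (like cup0). Stuck tub: its lugs lie under the hooks (tub x within 0.07 rad of board x) with 3 mm of lift play, so a straight pull is blocked. Turned about its own axis, either way, until its x axis is over 0.35 rad (best 0.5) from the board's, it lifts straight out; only light friction resists.
- cup2 (a point): centre of the mouth of the holder cup at board y = +140 mm, otherwise like cup0
- tray: long shallow grey plastic tray, outside 180 (x) x 380 (y) x 35 mm high, wall and floor 5 mm, about 0.45 kg, loose on the bench; room for three tubs in a row 120 mm apart along its y axis. Origin: centre of its underside, z up. It starts 95 to 125 mm short of the taped outline, on the robot's side of it, roughly parallel to it.
- bay: outline of 20 mm yellow tape on the bench, flat, inside 210 (x) x 400 (y) mm; it never moves. Origin: its centre on the bench, z up. Its x axis points away from the robot, its y axis is the long one, as the tray's.
- label_roll: bystander: roll of paper labels standing on its end, 90 mm diameter, 60 mm high; origin at centre of its underside
- bottle: bystander: white plastic bottle, 60 mm diameter, 170 mm high; origin at centre of its underside
Things that resemble listed ones, but are neither listed nor needed, are in the scene too. What is shaped like the tub1 but blue or pink is not meant.

How it is judged:
By the outcome, as a careful person would: the job done as asked, in the order asked, and still so for the second after the job is handed in, with the robot touching nothing.
Of tub0, tub1, tub2 only 2 to 3 are there at a start; the rules pass over those that are not, and their reading is None.
At some moment in a run one of tray may be knocked a few centimetres aside while the robot is not near it.
It also fails if it takes over 210 s, if anything falls off the work surface, if the arm or the gripper's body presses on something with over 40 N, if the wrist force passes 120 N, or if a joint passes its speed limit or range.

## Working session

There is one attempt and no reset: what is moved stays moved. The work goes in short steps, Python scripts to look and compute and a tool call to move; the robot and the scene stay as the last step left them, time stands still between calls to the robot, and variables do not carry over. Pictures are saved under pics/ and viewed, about 12 in all and at most 16, crops included, and the job is handed in when it is done.

Besides the shell and the picture viewer there is one more tool, called after "Call:" by a JSON object that holds its "method" and its "body", one argument or row to a line. carry_out: Moves the arm, as the interface text tells. Its arguments: {"type":"object","properties":{"deltas":{"type":"array"},"newtons":{"type":"number"}},"required":["deltas"]}

```bash
mkdir -p pics; python3 - <<'E'
from rig import ctrl, viewer
import cv2
for n in("scene","top"):
    im=viewer.capture(n); cv2.imwrite(f"pics/{n}0.png",im[:,:,::-1]); print(n,viewer.calibration(n))
print(ctrl.sense())
E
```

```text
scene {'fx': 481.40956332392506, 'fy': 481.40956332392506, 'cx': 327.9709650285686, 'cy': 206.11419548461865, 'xyz': array([1442.18563852, -641.64692011, 1019.40517493]), 'attitude': array([-0.40106383,  0.81556337,  0.37338228, -0.18598352])}
top {'fx': 519.5694827544489, 'fy': 519.5694827544489, 'cx': 320.8820527161741, 'cy': 192.23632505650198, 'xyz': array([ 212.00767269,  172.22293212, 1708.61938716]), 'attitude': array([ 0.06347273, -0.69847498,  0.71024599, -0.06045285])}
{'time_s': 0.1, 'joints': array([-1.39839906e+00,  3.13390302e-01,  1.49833176e+00, -1.78980496e-05,
        1.33099799e+00, -2.23414439e-01]), 'dq': array([ 0.0008341 , -0.00188888, -0.00135095, -0.00122565,  0.00043232,
        0.00015437]), 'tau': array([ 2.13878928e-03, -4.12902224e+01, -2.60140800e+01, -2.36437663e-04,
        3.04632107e-03,  4.47867919e-06]), 'eef_pos': array([ 202.35656067, -484.1968457 ,  230.80526639]), 'ee_rot': array([ 0.13863169,  0.69330801,  0.13942893, -0.69329996]), 'force': array([-0.48198044,  0.30435069,  0.14517044]), 'wrist_torque': array([-0.07407662, -0.01548905,  0.01819703]), 'grip_width': 0.9985697212652483}
```

View pics/scene0.png

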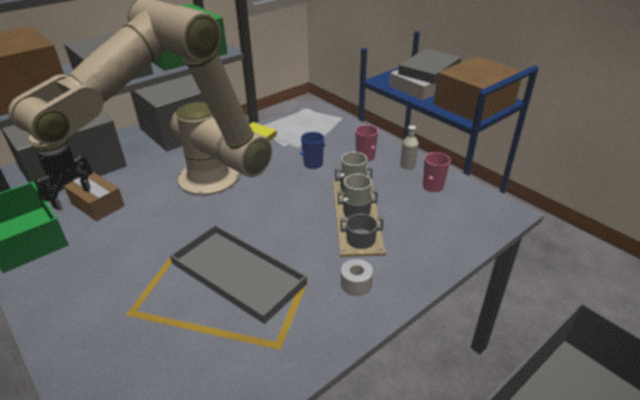

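View pics/top0.png

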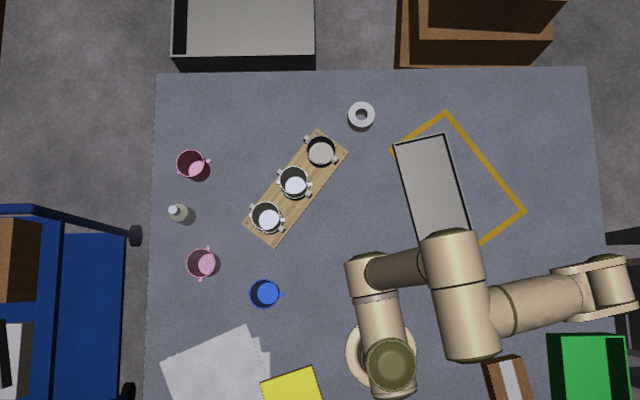

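The top view shows tubs in two cups at about (294,182) and (267,217). The third cup, (321,151), looks empty. The tray is at (433,190), and the bay's yellow tape runs behind it. I'll measure these and confirm with enlarged crops.

```bash
cat > h.py <<'E'
import numpy as np, cv2
from scipy.spatial.transform import Rotation as R
from rig import ctrl, viewer
def cam(n):
    c=viewer.calibration(n); w,x,y,z=c["attitude"]
    return c,R.from_quat([x,y,z,w]).as_matrix()
def unproj(n,uv,z):
    c,M=cam(n); uv=np.atleast_2d(uv).astype(float)
    d=np.c_[(uv[:,0]-c["cx"])/c["fx"],(uv[:,1]-c["cy"])/c["fy"],np.ones(len(uv))]@M.T
    return c["xyz"]+d*((z-c["xyz"][2])/d[:,2])[:,None]
def proj(n,p):
    c,M=cam(n); q=(np.atleast_2d(p)-c["xyz"])@M
    return np.c_[q[:,0]/q[:,2]*c["fx"]+c["cx"],q[:,1]/q[:,2]*c["fy"]+c["cy"]]
def crop(src,x,y,w,h,s,out):
    im=cv2.imread(src)[y:y+h,x:x+w]; cv2.imwrite(out,cv2.resize(im,None,fx=s,fy=s,interpolation=cv2.INTER_CUBIC))
def tool():
    s=ctrl.sense(); w,x,y,z=s["ee_rot"]; return s["eef_pos"],R.from_quat([x,y,z,w]).as_matrix(),s
E
python3 - <<'E'
from h import *
crop("pics/top0.png",230,105,130,150,4,"pics/c1.png")
crop("pics/top0.png",375,95,160,160,4,"pics/c2.png")
a=cv2.imread("pics/c1.png");b=cv2.imread("pics/c2.png")
b=cv2.resize(b,None,fx=.42,fy=.42)if 0 else b
E
```

```text
(no output)
```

View pics/c1.png

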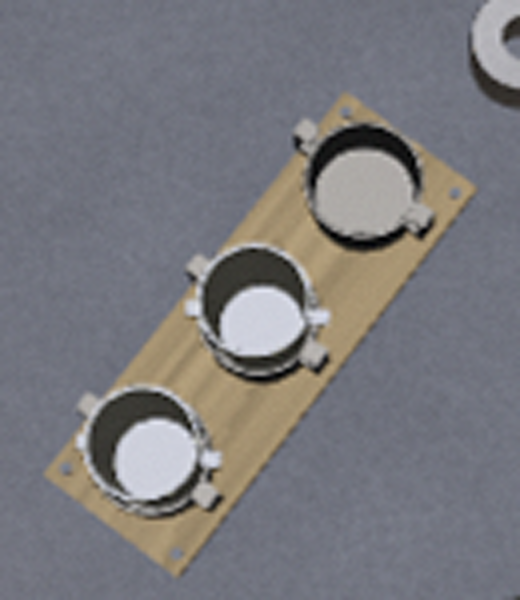

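View pics/c2.png

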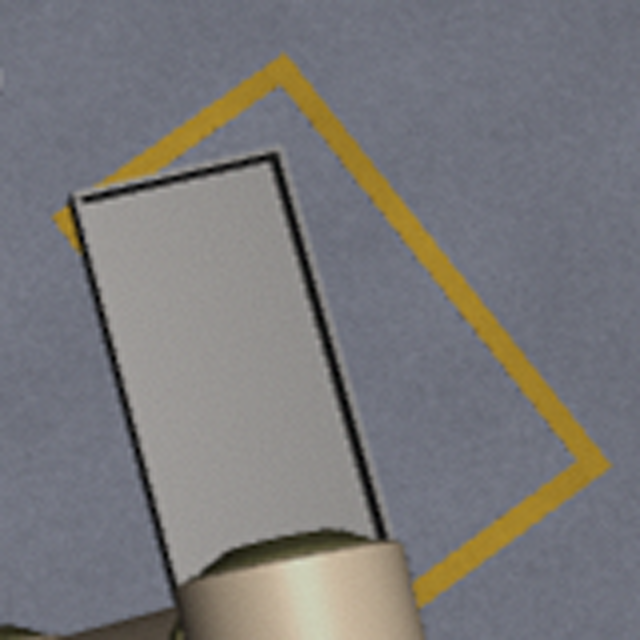

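The tubs are in the middle and lower cups, and the upper-right cup is empty. The white ears, e.g. crop (190,308) and (322,316), look about 30° off the grey hooks. I'll check this from the side view.

```bash
python3 - <<'E'
from h import *
crop("pics/scene0.png",315,120,90,140,5,"pics/c3.png")
c=np.array([[305,135],[422,218],[200,268],[315,355],[90,405],[205,495]])/4+[230,105]
print(unproj("top",c,98).round(0))
l=np.array([[190,308],[320,315],[80,440],[210,460]])/4+[230,105]
print(unproj("top",l,88).round(0))
bc=np.array([[345,93],[475,188],[178,576],[45,472]])/4+[230,105]
print(unproj("top",bc,12).round(0))
t=np.array([[71,197],[279,152],[175,590],[384,540]])/4+[375,95]
print("tray",unproj("top",t,35).round(0))
y=np.array([[56,216],[284,55],[609,465]])/4+[375,95]
print("tapeouter",unproj("top",y,0).round(0))
y=np.array([[213,230],[305,280],[265,317],[172,262]])
print("tray scene",unproj("scene",y,35).round(0))
E
```

```text
[[673. 221.  98.]
 [603. 129.  98.]
 [565. 305.  98.]
 [493. 215.  98.]
 [457. 392.  98.]
 [384. 302.  98.]]
[[535. 314.  88.]
 [527. 211.  88.]
 [431. 401.  88.]
 [413. 299.  88.]]
[[733. 189.  12.]
 [649.  81.  12.]
 [328. 331.  12.]
 [415. 440.  12.]]
tray [[ 667.  -64.   35.]
 [ 702. -239.   35.]
 [ 339. -135.   35.]
 [ 377. -305.   35.]]
tapeouter [[ 660.  -56.    0.]
 [ 799. -257.    0.]
 [ 439. -505.    0.]]
tray scene [[ 324. -164.   35.]
 [ 683.  -79.   35.]
 [ 718. -238.   35.]
 [ 372. -328.   35.]]
```

View pics/c3.png

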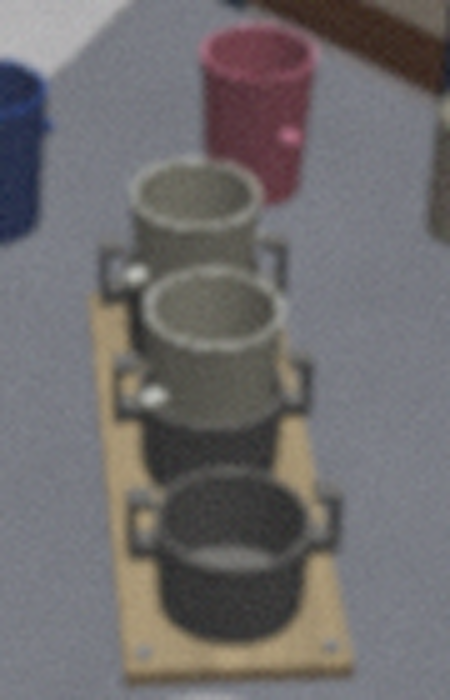

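```bash
python3 - <<'E'
from h import *
# board fit
cen=np.array([[638,175],[529,260],[420.5,347]])
print("board y dir deg",np.degrees(np.arctan2(347-175,420.5-638)), np.linalg.norm(cen[2]-cen[0]))
for n,p in(("hook98 mid",[493,215,95]),("lug mid",[527,211,85]),("lug far",[413,299,85]),("hookfar",[384,302,95])):
    print(n,(proj("scene",p)[0]-[315,120])*5, (proj("top",p)[0]-[230,105])*4)
# hypothetic lug aligned to the hook: radius 51
d=np.array([493-529,215-260]);d=d/np.linalg.norm(d)
print("hyp lug", (proj("scene",[529+55*d[0],260+55*d[1],85])[0]-[315,120])*5,(proj("top",[529+55*d[0],260+55*d[1],85])[0]-[230,105])*4)
# rim center from top
for uv in([255,310],[145,449]): print(unproj("top",np.array(uv)/4+[230,105],130).round(0))
E
```

```text
board y dir deg 141.6628905557196 277.29091222036107
hook98 mid [117.11535267 361.00851338] [315.17919499 356.21553754]
lug mid [147.24623815 399.09463452] [320.04556506 316.18925549]
lug far [130.70126409 275.3383681 ] [209.97023139 460.43169059]
hookfar [106.41261376 244.48056973] [205.23703938 495.92765953]
hyp lug [120.96469824 373.24059911] [312.92768501 356.37745933]
[[524. 260. 130.]]
[[417. 345. 130.]]
```

Two tubs are present, in the middle and far cups; the upper-right cup is empty. Both views agree that their lugs already sit about 0.5–0.6 rad off the hooks, so they should be free. I'll check the force on lift anyway. The tray is about 23° off the bay. Next I plan the approach.

```bash
cat >> h.py <<'E'
def go(x,y,z,a):
    "shift (mm) and turn (deg) in tool axes to put the TCP at x,y,z pointing down, jaw yaw a deg"
    p,M,s=tool(); r=np.radians(a); Y=np.array([np.cos(r),np.sin(r),0]); X=np.array([0,0,-1.])
    T=np.c_[X,Y,np.cross(X,Y)]
    return (M.T@(np.array([x,y,z])-p)).round(1),np.degrees(R.from_matrix(M.T@T).as_rotvec()).round(1)
def st():
    p,M,s=tool(); print("t",round(s["time_s"],2),"p",p.round(1),"yaw",round(np.degrees(np.arctan2(M[1,1],M[0,1])),1),"F",s["force"].round(1),"w",round(s["grip_width"],3),"q",s["joints"].round(2))
E
python3 - <<'E'
from h import *
st(); print(go(491.4,242.5,200,25.6),go(491.4,242.5,200,-154.4))
E
```

```text
t 0.1 p [ 202.4 -484.2  230.8] yaw -67.3 F [-0.5  0.3  0.1] w 0.999 q [-1.4   0.31  1.5  -0.    1.33 -0.22]
(array([  31.5, -559. , -546.9]), array([-92.9,  -0.1,   0. ])) (array([  31.5, -559. , -546.9]), array([87.1,  0. ,  0.1]))
```

Call:
{"method": "carry_out", "body": {
  "deltas": [
    [-1,0,-43,-42,-7,0,0],
    [-1,0,-86,-84,-14,0,0],
    [-1,0,-129,-126,-21,0,0],
    [-1,0,-172,-168,-28,0,0],
    [-1,0,-215,-210,-35,0,0]
  ],
  "newtons": 40
}}

```text
time_s: 0.72
eef_pos: [313.5, -203.2, 231.2]
ee_rot: [0.342, 0.619, 0.342, -0.619]
force: [2.1, -0.4, 0.2]
grip_width: 0.998
```

```bash
python3 - <<'E'
from h import *
st(); print(go(491.4,242.5,200,25.6))
E
```

```text
t 0.72 p [ 313.5 -203.2  231.2] yaw -32.1 F [ 2.1 -0.4  0.2] w 0.998 q [-0.89 -0.03  1.9   0.    1.27 -0.33]
(array([  31.3,  -86.4, -472. ]), array([-57.7,  -0. ,  -0. ]))
```

Call:
{"method": "carry_out", "body": {
  "deltas": [
    [-0.5,0,-9,-50,-6,0,0],
    [0,0,-18,-100,-12,0,0],
    [0,0,-27,-150,-18,0,0],
    [0,0,-36,-200,-24,0,0],
    [0,0,-45,-250,-30,0,0]
  ]
}}

```text
time_s: 1.35
eef_pos: [409.2, 32.0, 231.3]
ee_rot: [-0.491, -0.509, -0.491, 0.509]
force: [0.7, -0.7, 0.4]
grip_width: 0.503
```

```bash
python3 - <<'E'
from h import *
im=viewer.capture("top"); cv2.imwrite("pics/top1.png",im[:,:,::-1])
st(); print(go(491.4,242.5,200,25.6))
E
```

```text
t 1.4 p [410.1  36.2 231.2] yaw -1.7 F [-0.7  2.  -0.4] w 0.501 q [-0.2   0.06  1.81  0.    1.28 -0.17]
(array([  31.7,   75.2, -208.5]), array([-27.3,  -0.1,  -0.1]))
```

Call:
{"method": "carry_out", "body": {
  "deltas": [
    [0,6,15,-42,-5.5,0,0],
    [0,12,30,-84,-11,0,0],
    [0,20,45,-126,-16.5,0,0],
    [0,28,60,-168,-22,0,0],
    [0,31.5,75,-208.5,-27.3,0,0]
  ]
}}

```text
time_s: 2.02
eef_pos: [492.4, 236.9, 199.0]
ee_rot: [0.597, 0.379, 0.597, -0.379]
force: [0.4, -0.5, 0.1]
grip_width: 0.501
```

```bash
python3 - <<'E'
from h import *
for n in("top","scene"):
    im=viewer.capture(n); cv2.imwrite(f"pics/{n}2.png",im[:,:,::-1])
st(); print(go(491.4,242.5,108,25.6))
t=cv2.imread("pics/top2.png")[105:265,230:550]; s=cv2.imread("pics/scene2.png")[110:270,250:410]
o=np.vstack([cv2.resize(t,(800,400),interpolation=2)])
cv2.imwrite("pics/c4.png",o)
E
```

```text
t 2.12 p [492.5 238.2 198.5] yaw 25.3 F [-0.7 -0.6  0.4] w 0.5 q [ 0.24  0.39  1.48  0.    1.28 -0.2 ]
(array([90.5,  1. , -4.3]), array([-0.3, -0.1,  0.1]))
```

View pics/c4.png

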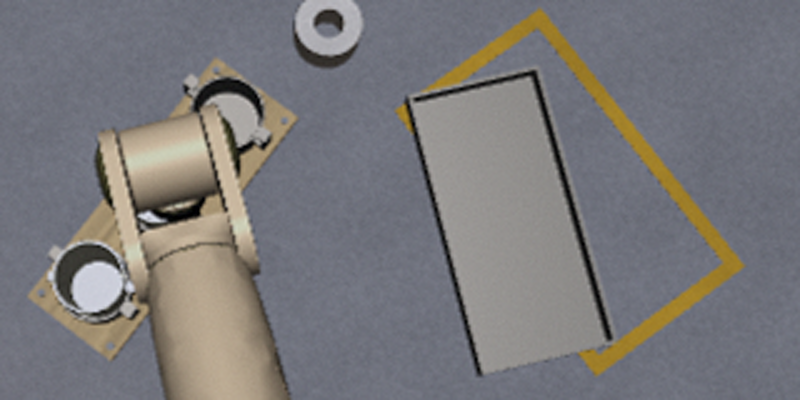

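The arm hides the middle tub. All of the tray is now visible, with crop corners (407,99), (536,71), (611,342), (479,375). I'll descend to the rim.

Call:
{"method": "carry_out", "body": {
  "deltas": [
    [0,10,1,-4.3,0,0,0],
    [0,35,1,-4.3,0,0,0],
    [0,60,1,-4.3,0,0,0],
    [0,80,1,-4.3,0,0,0],
    [0,90,1,-4.3,0,0,0]
  ]
}}

```text
time_s: 2.75
eef_pos: [490.7, 239.0, 108.6]
ee_rot: [0.596, 0.38, 0.596, -0.381]
force: [0.2, 0.3, -0.8]
grip_width: 0.498
```

```bash
python3 - <<'E'
from h import *
im=viewer.capture("scene"); cv2.imwrite("pics/scene3.png",im[:,:,::-1])
crop("pics/scene3.png",310,110,110,110,5,"pics/c5.png")
st(); print(go(491.4,242.5,108,25.6))
t=np.array([[407,99],[536,71],[611,342],[479,375]])/2.5+[230,105]
w=unproj("top",t,35); print(w.round(0),w.mean(0)); d=w[0]-w[3]+w[1]-w[2]; print("tray y-dir",np.degrees(np.arctan2(d[1],d[0])))
E
```

```text
t 2.8 p [490.5 239.  108. ] yaw 24.9 F [-0.7 -1.1 -1.1] w 0.503 q [ 0.24  0.49  1.59 -0.    1.07 -0.2 ]
(array([-0. ,  2.3, -2.8]), array([-0.7, -0. ,  0.2]))
[[ 665.  -65.   35.]
 [ 701. -238.   35.]
 [ 339. -313.   35.]
 [ 299. -142.   35.]] [ 501.08195864 -189.4589093    35.        ]
tray y-dir 11.844994795320755
```

View pics/c5.png

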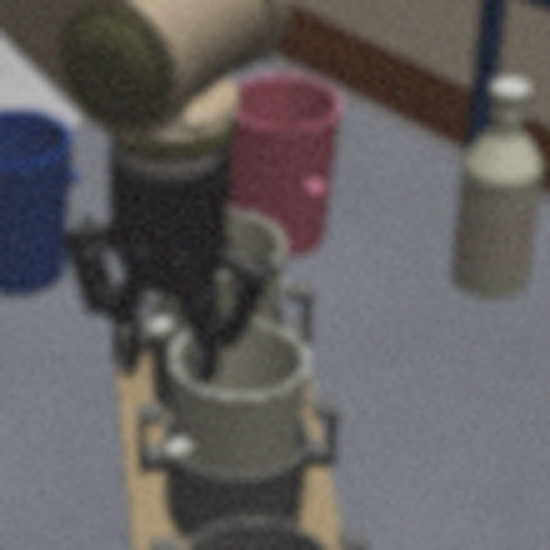

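One finger is inside the rim and the other is outside, as planned. I'll correct 2–3 mm and close.

Call:
{"method": "carry_out", "body": {
  "deltas": [
    [0,0,2,-3,0,0,0],
    [0.4,0,2,-3,0,0,0],
    [0.7,0,2,-3,0,0,0],
    [1,0,2,-3,0,0,0],
    [1,0,2,-3,0,0,0]
  ]
}}

```text
time_s: 3.42
eef_pos: [493.2, 244.1, 110.7]
ee_rot: [0.597, 0.381, 0.595, -0.379]
force: [4.5, 3.7, 2.6]
grip_width: 0.041
```

Call:
{"method": "carry_out", "body": {
  "deltas": [
    [1,0,0,0,0,0,0],
    [1,0,0,0,0,0,0],
    [1,0,0,0,0,0,0],
    [1,0,0,0,0,0,0],
    [1,0,0,0,0,0,0]
  ]
}}

```text
time_s: 4.05
eef_pos: [493.2, 244.0, 110.7]
ee_rot: [0.597, 0.381, 0.595, -0.379]
force: [3.6, 2.9, 2.1]
grip_width: 0.039
```

Call:
{"method": "carry_out", "body": {
  "deltas": [
    [1,-1,0,0,0,0,0],
    [1,-2,0,0,0,0,0],
    [1,-4,0,0,0,0,0],
    [1,-5,0,0,0,0,0],
    [1,-6,0,0,0,0,0]
  ]
}}

```text
time_s: 4.68
eef_pos: [492.9, 244.0, 115.9]
ee_rot: [0.597, 0.381, 0.596, -0.379]
force: [6.4, 3.9, -5.7]
grip_width: 0.041
```

```bash
python3 -c "
from h import *
st()"
```

```text
t 4.67 p [492.9 244.  115.9] yaw 25.0 F [ 6.4  3.9 -5.7] w 0.041 q [ 0.25  0.48  1.57  0.    1.08 -0.19]
```

Gripped (3.5 mm). The tub has lifted 5 mm, more than the 3 mm play, at about 6 N. I'll go on slowly.

Call:
{"method": "carry_out", "body": {
  "deltas": [
    [1,-2,0,0,0,0,0],
    [1,-4,0,0,0,0,0],
    [1,-6,0,0,0,0,0],
    [1,-9,0,0,0,0,0],
    [1,-12,0,0,0,0,0]
  ]
}}

```text
time_s: 5.3
eef_pos: [492.8, 243.9, 127.9]
ee_rot: [0.597, 0.381, 0.596, -0.379]
force: [5.5, 3.1, -4.6]
grip_width: 0.045
```

```bash
python3 - <<'E'
from h import *
st()
im=viewer.capture("scene"); cv2.imwrite("pics/scene4.png",im[:,:,::-1])
crop("pics/scene4.png",310,110,110,110,5,"pics/c6.png")
E
```

```text
t 5.3 p [492.8 243.9 127.9] yaw 25.0 F [ 5.5  3.1 -4.6] w 0.045 q [ 0.25  0.47  1.56  0.    1.11 -0.19]
```

View pics/c6.png

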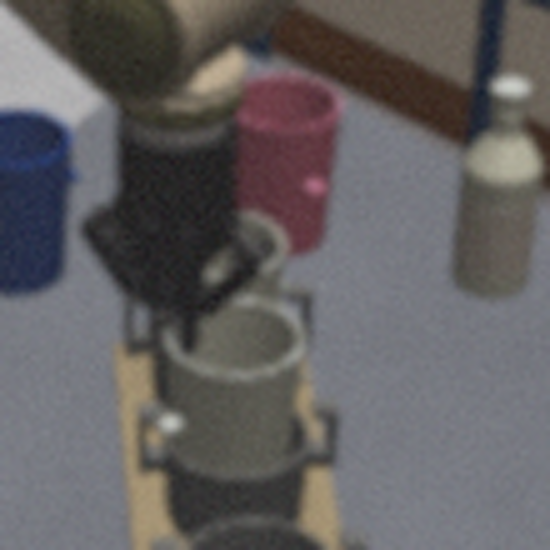

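The tub is rising: the rim moved from row 360 to 345, and the lug is clear of the hook. I'll pull it fully out.

Call:
{"method": "carry_out", "body": {
  "deltas": [
    [1,-12,0,0,0,0,0],
    [1,-30,0,0,0,0,0],
    [1,-55,0,0,0,0,0],
    [1,-80,0,0,0,0,0],
    [1,-102,0,0,0,0,0]
  ]
}}

```text
time_s: 5.98
eef_pos: [491.5, 243.2, 230.4]
ee_rot: [0.596, 0.38, 0.597, -0.38]
force: [0.1, 0.5, -1.5]
grip_width: 0.035
```

```bash
python3 - <<'E'
from h import *
st()
# tray frame
c=np.array([501,-189.5]);y=np.radians(11.85);Y=np.array([np.cos(y),np.sin(y)]);X=np.array([Y[1],-Y[0]])
for ty in(80,-80):
  t=c+15*X+ty*Y
  for rel in (0,20):
    b=np.degrees(np.arctan2(t[1],t[0]))+rel
    g=t-42.8*np.array([np.cos(np.radians(b)),np.sin(np.radians(b))]); print(ty,t.round(1),b.round(1),g.round(1))
    if ty==80 and rel==0: print(go(*g,200,b))
E
```

```text
t 5.97 p [491.5 243.2 230.4] yaw 25.0 F [ 0.1  0.5 -1.5] w 0.035 q [ 0.25  0.37  1.43 -0.    1.35 -0.19]
80 [ 582.4 -187.8] -17.9 [ 541.6 -174.6]
(array([  30.6, -130.9,  399.9]), array([42.8,  0. ,  0.1]))
80 [ 582.4 -187.8] 2.1 [ 539.6 -189.3]
-80 [ 425.8 -220.6] -27.4 [ 387.8 -200.9]
-80 [ 425.8 -220.6] -7.4 [ 383.3 -215.1]
```

Call:
{"method": "carry_out", "body": {
  "deltas": [
    [1,0,-8,26,3,0,0],
    [1,0,-21,66,7,0,0],
    [1,0,-35,108,12,0,0],
    [1,0,-49,150,17,0,0],
    [1,0,-62,190,21,0,0]
  ]
}}

```text
time_s: 6.6
eef_pos: [515.4, 43.5, 229.5]
ee_rot: [0.516, 0.483, 0.517, -0.483]
force: [-1.2, 0.1, -0.6]
grip_width: 0.04
```

```bash
python3 - <<'E'
from h import *
st();print(go(541.6,-174.6,200,-17.9))
E
```

```text
t 6.6 p [515.4  43.5 229.5] yaw 3.8 F [-1.2  0.1 -0.6] w 0.04 q [-0.14  0.3   1.52 -0.    1.32 -0.21]
(array([ 29.5,  11.6, 219.4]), array([21.7,  0. ,  0.1]))
```

Call:
{"method": "carry_out", "body": {
  "deltas": [
    [1,0,2,50,5,0,0],
    [1,0,5,100,10,0,0],
    [1,5,8,150,15,0,0],
    [1,10,10,195,19,0,0],
    [1,20,11.6,219.4,21.7,0,0]
  ]
}}

```text
time_s: 7.22
eef_pos: [542.4, -174.9, 209.2]
ee_rot: [-0.416, -0.572, -0.416, 0.572]
force: [-0.4, 0.4, -1.9]
grip_width: 0.037
```

```bash
python3 - <<'E'
from h import *
for n in("top","scene"):
    im=viewer.capture(n); cv2.imwrite(f"pics/{n}5.png",im[:,:,::-1])
st();print(go(541.6,-174.6,101,-17.9))
t=cv2.imread("pics/top5.png")[95:255,350:550]; s=cv2.imread("pics/scene5.png")[170:330,120:320]
cv2.imwrite("pics/c7.png",np.hstack([cv2.resize(a,(400,320),interpolation=2) for a in(t,s)]))
E
```

```text
t 7.33 p [ 542.1 -174.5  207.9] yaw -17.9 F [ 0.7 -0.1 -1.6] w 0.04 q [-0.52  0.43  1.39 -0.    1.32 -0.2 ]
(array([106.9,  -0. ,   0.3]), array([-0. , -0. ,  0.2]))
```

View pics/c7.png

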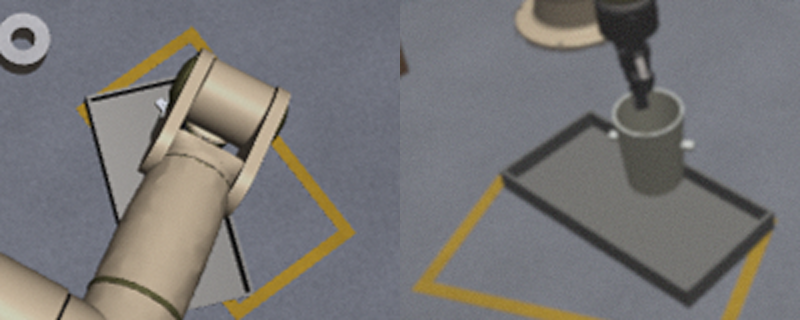

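The tub hangs upright above the tray's far half. I'll lower it.

Call:
{"method": "carry_out", "body": {
  "deltas": [
    [1,20,0,0,0,0,0],
    [1,50,0,0,0,0,0],
    [1,78,0,0,0,0,0],
    [1,96,0,0,0,0,0],
    [1,104,0,0,0,0,0]
  ]
}}

```text
time_s: 7.95
eef_pos: [542.4, -171.6, 105.0]
ee_rot: [-0.417, -0.57, -0.418, 0.571]
force: [0.3, 0.7, -2.2]
grip_width: 0.033
```

Call:
{"method": "carry_out", "body": {
  "deltas": [
    [1,1,0,0,0,0,0],
    [1,2,0,0,0,0,0],
    [1,3,0,0,0,0,0],
    [1,4,0,0,0,0,0],
    [1,4,0,0,0,0,0]
  ]
}}

```text
time_s: 8.57
eef_pos: [542.8, -173.1, 102.0]
ee_rot: [0.417, 0.571, 0.417, -0.571]
force: [-0.8, -0.3, -0.4]
grip_width: 0.037
```

Call:
{"method": "carry_out", "body": {
  "deltas": [
    [1,1,0,0,0,0,0],
    [1,2,0,0,0,0,0],
    [1,3,0,0,0,0,0],
    [1,3,0,0,0,0,0],
    [1,3,0,0,0,0,0]
  ]
}}

```text
time_s: 9.2
eef_pos: [542.8, -173.3, 101.1]
ee_rot: [-0.418, -0.571, -0.417, 0.571]
force: [-10.2, 3.1, 18.8]
grip_width: 0.036
```

Contact with the floor. I'll relieve the force, release and lift.

Call:
{"method": "carry_out", "body": {
  "deltas": [
    [1,-1.5,0,0,0,0,0],
    [1,-2,0,0,0,0,0],
    [0.5,-2,0,0,0,0,0],
    [0,-2,0,0,0,0,0],
    [0,-2,0,0,0,0,0]
  ]
}}

```text
time_s: 9.82
eef_pos: [542.7, -173.0, 100.5]
ee_rot: [-0.417, -0.571, -0.417, 0.571]
force: [0.1, -0.7, 0.4]
grip_width: 0.495
```

Call:
{"method": "carry_out", "body": {
  "deltas": [
    [0,-5,0,0,0,0,0],
    [0,-20,0,0,0,0,0],
    [0,-50,0,0,0,0,0],
    [0,-80,0,0,0,0,0],
    [0,-110,0,0,0,0,0]
  ]
}}

```text
time_s: 10.45
eef_pos: [542.8, -173.1, 213.0]
ee_rot: [0.417, 0.571, 0.417, -0.571]
force: [0.2, 0.5, -0.2]
grip_width: 0.495
```

```bash
python3 - <<'E'
from h import *
st()
a=np.radians(-160); print(go(421+42.8*np.cos(a),348+42.8*np.sin(a),205,20))
print(421+42.8*np.cos(a),348+42.8*np.sin(a))
E
```

```text
t 10.45 p [ 542.8 -173.1  213. ] yaw -17.7 F [ 0.2  0.5 -0.2] w 0.495 q [-0.51  0.42  1.39 -0.    1.33 -0.2 ]
(array([   7.5, -308.5, -433.1]), array([-37.7,   0. ,  -0.1]))
380.7811558303631 333.3615378656614
```

Call:
{"method": "carry_out", "body": {
  "deltas": [
    [0,-5,-30,-42,-4,0,0],
    [0,-5,-61,-86,-8,0,0],
    [0,-5,-92,-130,-12,0,0],
    [0,-5,-123,-174,-16,0,0],
    [0,-5,-154,-217,-20,0,0]
  ]
}}

```text
time_s: 11.08
eef_pos: [461.5, 82.1, 217.0]
ee_rot: [0.511, 0.49, 0.51, -0.489]
force: [1.0, 0.5, 0.2]
grip_width: 0.501
```

```bash
python3 - <<'E'
from h import *
st();print(go(380.8,333.4,205,20))
E
```

```text
t 11.07 p [461.5  82.1 217. ] yaw 2.4 F [1.  0.5 0.2] w 0.501 q [-0.07  0.2   1.68  0.    1.26 -0.12]
(array([  11.9,  -70.2, -254.5]), array([-17.6,   0. ,  -0.1]))
```

Call:
{"method": "carry_out", "body": {
  "deltas": [
    [0,0,-15,-55,-4,0,0],
    [0,0,-30,-110,-8,0,0],
    [0,0,-45,-165,-12,0,0],
    [0,5,-60,-215,-15,0,0],
    [0,12,-70.2,-252,-17.6,0,0]
  ]
}}

```text
time_s: 11.7
eef_pos: [381.2, 331.5, 205.0]
ee_rot: [0.58, 0.406, 0.579, -0.405]
force: [0.6, -0.7, 0.5]
grip_width: 0.503
```

```bash
python3 - <<'E'
from h import *
viewer.capture("top")
for n in("top",):
    im=viewer.capture(n); cv2.imwrite(f"pics/{n}6.png",im[:,:,::-1])
st();print(go(380.8,333.4,110,20))
t=cv2.imread("pics/top6.png")[105:265,230:550]
cv2.imwrite("pics/c8.png",cv2.resize(t,(800,400),interpolation=2))
E
```

```text
t 11.8 p [380.5 332.  204.2] yaw 20.1 F [-0.5 -0.7  0.3] w 0.495 q [0.48 0.29 1.6  0.   1.25 0.13]
(array([94.2,  0.8, -1.1]), array([ 0.1, -0. , -0. ]))
```

View pics/c8.png

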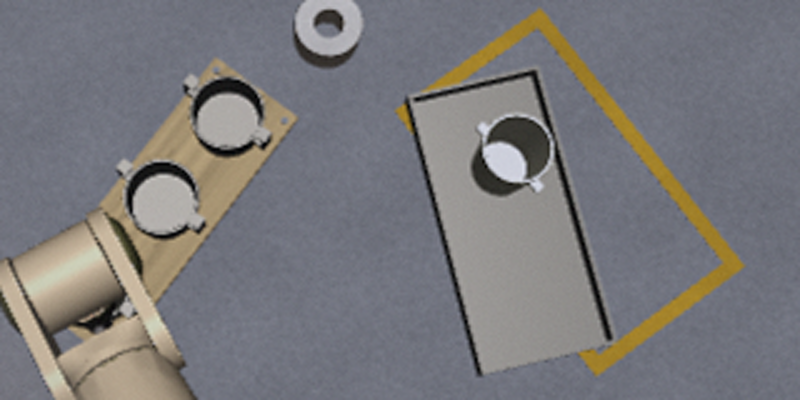

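The first tub stands in the tray, rim centre at (517,149). The tray is unmoved and the middle cup is empty. I'll go down on the second tub.

Call:
{"method": "carry_out", "body": {
  "deltas": [
    [0,12,1,-1,0,0,0],
    [0,38,1,-1,0,0,0],
    [0,64,1,-1,0,0,0],
    [0,84,1,-1,0,0,0],
    [0,94,1,-1,0,0,0]
  ]
}}

```text
time_s: 12.42
eef_pos: [382.8, 329.7, 108.9]
ee_rot: [0.578, 0.406, 0.579, -0.407]
force: [-1.4, 0.3, 0.8]
grip_width: 0.501
```

```bash
python3 - <<'E'
from h import *
im=viewer.capture("scene"); cv2.imwrite("pics/scene7.png",im[:,:,::-1])
crop("pics/scene7.png",300,100,110,110,5,"pics/c9.png")
st(); print(go(380.8,333.4,110,20))
E
```

```text
t 12.47 p [382.5 329.7 108.2] yaw 19.8 F [-0.6 -0.9 -2.2] w 0.501 q [ 0.48  0.41  1.71 -0.    1.02  0.13]
(array([-1.8, -0.3, -4. ]), array([-0.2,  0. ,  0.1]))
```

View pics/c9.png

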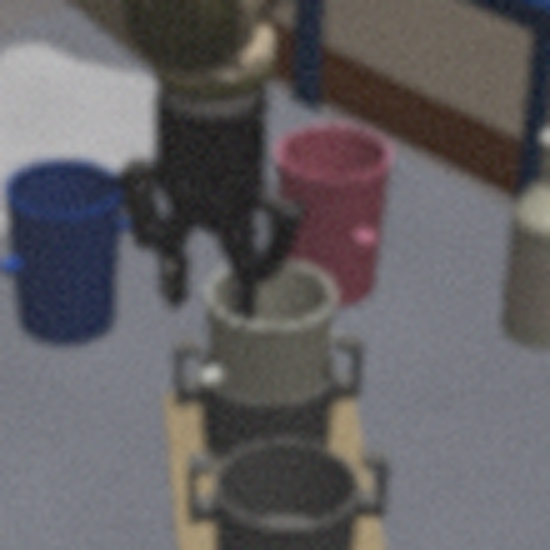

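The fingers straddle the far tub's rim correctly. I'll correct, close and test-lift.

Call:
{"method": "carry_out", "body": {
  "deltas": [
    [0,0,0,-4,0,0,0],
    [0.4,0,0,-4,0,0,0],
    [0.7,0,0,-4,0,0,0],
    [1,0,0,-4,0,0,0],
    [1,0,0,-4,0,0,0]
  ]
}}

```text
time_s: 13.1
eef_pos: [383.0, 335.3, 111.4]
ee_rot: [0.58, 0.408, 0.578, -0.404]
force: [2.0, 0.2, 5.9]
grip_width: 0.037
```

Call:
{"method": "carry_out", "body": {
  "deltas": [
    [1,0,0,0,0,0,0],
    [1,0,0,0,0,0,0],
    [1,-1,0,0,0,0,0],
    [1,-3,0,0,0,0,0],
    [1,-6,0,0,0,0,0]
  ]
}}

```text
time_s: 13.72
eef_pos: [382.4, 335.1, 116.0]
ee_rot: [0.579, 0.407, 0.578, -0.405]
force: [7.4, 3.0, -5.2]
grip_width: 0.036
```

```bash
python3 -c "
from h import *
st()"
```

```text
t 13.72 p [382.4 335.1 116. ] yaw 19.9 F [ 7.4  3.  -5.2] w 0.036 q [0.49 0.4  1.7  0.   1.04 0.14]
```

Call:
{"method": "carry_out", "body": {
  "deltas": [
    [1,-2,0,0,0,0,0],
    [1,-4,0,0,0,0,0],
    [1,-6,0,0,0,0,0],
    [1,-9,0,0,0,0,0],
    [1,-12,0,0,0,0,0]
  ]
}}

```text
time_s: 14.35
eef_pos: [382.2, 335.0, 127.9]
ee_rot: [0.579, 0.407, 0.578, -0.405]
force: [6.0, 3.5, -3.2]
grip_width: 0.028
```

Call:
{"method": "carry_out", "body": {
  "deltas": [
    [1,-12,0,0,0,0,0],
    [1,-30,0,0,0,0,0],
    [1,-55,0,0,0,0,0],
    [1,-80,0,0,0,0,0],
    [1,-102,0,0,0,0,0]
  ]
}}

```text
time_s: 14.98
eef_pos: [380.5, 334.3, 230.1]
ee_rot: [0.578, 0.406, 0.579, -0.407]
force: [-0.5, 0.5, -0.8]
grip_width: 0.04
```

```bash
python3 - <<'E'
from h import *
st(); print(go(383.3,-215.1,210,-7.4), go(387.8,-200.9,210,-27.4))
im=viewer.capture("top"); cv2.imwrite("pics/top8.png",im[:,:,::-1])
E
```

```text
t 14.97 p [380.5 334.3 230.1] yaw 19.9 F [-0.5  0.5 -0.8] w 0.04 q [0.49 0.27 1.55 0.   1.32 0.14]
(array([  20.6, -184.2,  517.6]), array([27.3,  0. ,  0.1])) (array([  20.6, -175.1,  505.8]), array([47.3,  0.1,  0.1]))
```

Call:
{"method": "carry_out", "body": {
  "deltas": [
    [1,0,-12,34,2,0,0],
    [1,0,-30,85,5,0,0],
    [1,0,-50,137,8,0,0],
    [1,0,-69,190,11,0,0],
    [1,0,-88,242,14,0,0]
  ]
}}

```text
time_s: 15.65
eef_pos: [379.8, 75.5, 229.0]
ee_rot: [0.524, 0.474, 0.525, -0.474]
force: [1.7, -1.1, -0.8]
grip_width: 0.028
```

```bash
python3 - <<'E'
from h import *
st();print(go(383.3,-215.1,210,-7.4))
E
```

```text
t 15.65 p [379.8  75.5 229. ] yaw 5.8 F [ 1.7 -1.1 -0.8] w 0.028 q [-0.11  0.    1.87  0.    1.27 -0.21]
(array([ 19. , -25.8, 289.5]), array([13.2, -0. ,  0.1]))
```

Call:
{"method": "carry_out", "body": {
  "deltas": [
    [1,0,-5,50,2,0,0],
    [1,0,-10,105,5,0,0],
    [1,0,-15,160,8,0,0],
    [1,0,-20,215,11,0,0],
    [1,5,-24,264,13.2,0,0]
  ]
}}

```text
time_s: 16.27
eef_pos: [383.2, -189.6, 224.1]
ee_rot: [-0.466, -0.531, -0.467, 0.531]
force: [0.6, 0.2, -1.0]
grip_width: 0.032
```

Call:
{"method": "carry_out", "body": {
  "deltas": [
    [1,0,1,15,0,0,0],
    [1,3,1,25,0,0,0],
    [1,10,1,25,0,0,0],
    [1,14,1,25,0,0,0],
    [1,14,1,25,0,0,0]
  ]
}}

```text
time_s: 16.9
eef_pos: [381.7, -212.1, 210.5]
ee_rot: [0.467, 0.531, 0.468, -0.531]
force: [-0.3, 0.3, -1.4]
grip_width: 0.033
```

```bash
python3 - <<'E'
from h import *
for n in("top","scene"):
    im=viewer.capture(n); cv2.imwrite(f"pics/{n}9.png",im[:,:,::-1])
st();print(go(383.3,-215.1,104,-7.4))
t=cv2.imread("pics/top9.png")[95:255,350:550]; s=cv2.imread("pics/scene9.png")[170:330,120:320]
cv2.imwrite("pics/c10.png",np.hstack([cv2.resize(a,(400,320),interpolation=2) for a in(t,s)]))
E
```

```text
t 17.0 p [ 381.8 -212.5  210.9] yaw -7.3 F [-0.9  0.3 -0.6] w 0.032 q [-0.78  0.14  1.78  0.    1.23 -0.65]
(array([106.9,   1.8,   2.4]), array([ 0.1,  0. , -0. ]))
```

View pics/c10.png

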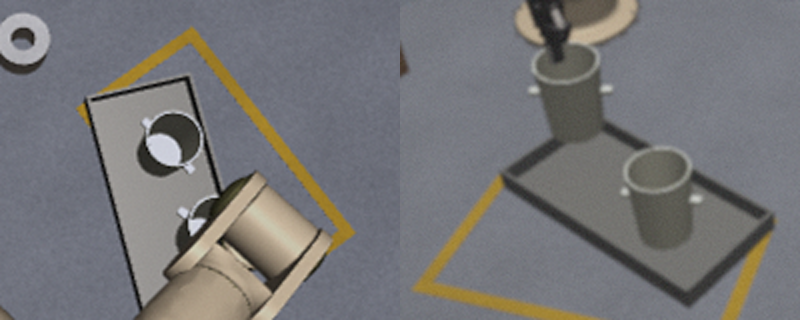

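The second tub is upright over the near half, well away from the first. I'll lower it.

Call:
{"method": "carry_out", "body": {
  "deltas": [
    [1,20,1.8,2.4,0,0,0],
    [1,50,1.8,2.4,0,0,0],
    [1,80,1.8,2.4,0,0,0],
    [1,98,1.8,2.4,0,0,0],
    [1,106,1.8,2.4,0,0,0]
  ]
}}

```text
time_s: 17.62
eef_pos: [383.1, -215.3, 104.3]
ee_rot: [-0.467, -0.531, -0.467, 0.531]
force: [0.3, 0.6, -0.6]
grip_width: 0.035
```

Call:
{"method": "carry_out", "body": {
  "deltas": [
    [1,1,0,0,0,0,0],
    [1,2,0,0,0,0,0],
    [1,3,0,0,0,0,0],
    [1,4,0,0,0,0,0],
    [1,4,0,0,0,0,0]
  ]
}}

```text
time_s: 18.25
eef_pos: [383.2, -215.8, 101.5]
ee_rot: [-0.467, -0.531, -0.467, 0.531]
force: [-3.0, 0.9, 5.9]
grip_width: 0.032
```

Contact at 6 N. Release and lift.

Call:
{"method": "carry_out", "body": {
  "deltas": [
    [1,0,0,0,0,0,0],
    [1,0,0,0,0,0,0],
    [0.5,0,0,0,0,0,0],
    [0,0,0,0,0,0,0],
    [0,0,0,0,0,0,0]
  ]
}}

```text
time_s: 18.88
eef_pos: [383.2, -215.5, 100.8]
ee_rot: [0.467, 0.531, 0.467, -0.531]
force: [-1.2, 0.3, 0.1]
grip_width: 0.5
```

Call:
{"method": "carry_out", "body": {
  "deltas": [
    [0,-5,0,0,0,0,0],
    [0,-20,0,0,0,0,0],
    [0,-50,0,0,0,0,0],
    [0,-80,0,0,0,0,0],
    [0,-110,0,0,0,0,0]
  ]
}}

```text
time_s: 19.5
eef_pos: [383.1, -215.5, 212.1]
ee_rot: [0.467, 0.531, 0.467, -0.531]
force: [1.0, -0.7, -0.9]
grip_width: 0.503
```

```bash
python3 - <<'E'
from h import *
st()
E
```

```text
t 19.5 p [ 383.1 -215.5  212.1] yaw -7.3 F [ 1.  -0.7 -0.9] w 0.503 q [-0.78  0.14  1.77  0.    1.23 -0.65]
```

```bash
cat >> h.py <<'E'
def bay(img):
    hsv=cv2.cvtColor(cv2.imread(img),cv2.COLOR_BGR2HSV); m=cv2.inRange(hsv,(18,110,60),(32,255,255))
    m[:95]=0; m[270:]=0; m[:,:385]=0; m[:,540:]=0
    v,u=np.nonzero(m); w=unproj("top",np.c_[u,v],0)[:,:2].astype(np.float32)
    return w,cv2.minAreaRect(w)
E
python3 - <<'E'
from h import *
for f in("top1","top6"):
    w,r=bay(f"pics/{f}.png"); print(len(w),r)
print(go(433,-84,160,11.9))
E
```

```text
1483 ((549.7552490234375, -278.2935791015625), (439.37200927734375, 249.88204956054688), 34.48324966430664)
1482 ((549.7276000976562, -278.31256103515625), (439.4390563964844, 249.88204956054688), 34.48324966430664)
(array([  52.1,   32.7, -136.7]), array([-19.2,   0. ,  -0. ]))
```

The bay fit is (549.7, −278.3), long axis at 34.5°, 439×250 mm outside, which matches the given sizes. I'll go behind the tray's robot-side wall with the jaws fully open as a wide pusher.

Call:
{"method": "carry_out", "body": {
  "deltas": [
    [0,0,7,-27,-4,0,0],
    [-0.5,0,14,-55,-8,0,0],
    [-1,0,20,-83,-12,0,0],
    [-1,0,27,-112,-16,0,0],
    [-1,20,32.7,-136.7,-19.2,0,0]
  ]
}}

```text
time_s: 20.12
eef_pos: [434.0, -83.4, 191.8]
ee_rot: [0.551, 0.445, 0.548, -0.445]
force: [-0.3, -0.2, -0.1]
grip_width: 0.998
```

```bash
python3 - <<'E'
from h import *
for n in("top","scene"):
    im=viewer.capture(n); cv2.imwrite(f"pics/{n}10.png",im[:,:,::-1])
st();print(go(433,-84,5,11.9))
t=cv2.imread("pics/top10.png")[95:255,350:550]
cv2.imwrite("pics/c11.png",cv2.resize(t,(800,640),interpolation=2)[:600])
E
```

```text
t 20.23 p [432.6 -82.2 189.7] yaw 12.1 F [-0.6  0.7  0.5] w 1.003 q [-0.46  0.17  1.8   0.    1.18 -0.67]
(array([184.7,   0.4,   2.2]), array([ 0.2, -0.1,  0.1]))
```

View pics/c11.png

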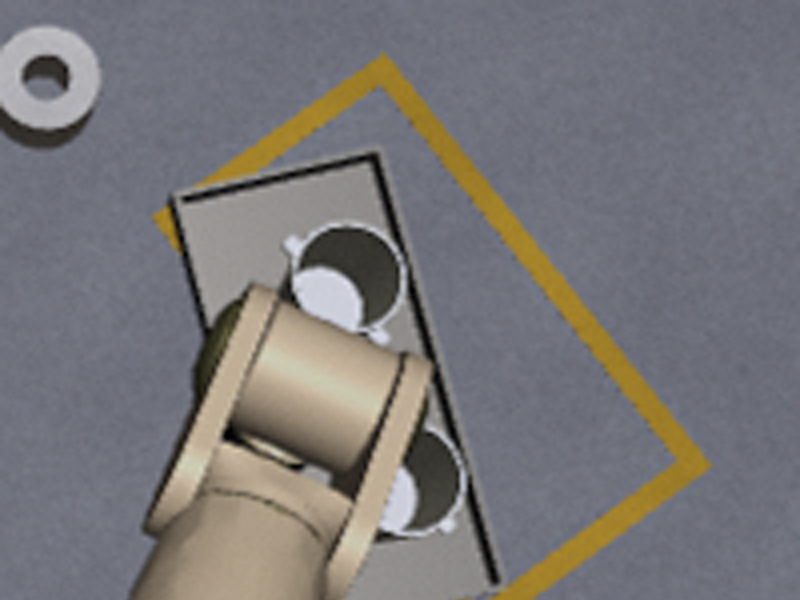

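Both tubs are upright with the tray unmoved; its corners are still at (172,197) and (378,152). I'll lower the fingers behind the wall.

Call:
{"method": "carry_out", "body": {
  "deltas": [
    [-1,30,0.4,1,0,0,0],
    [-1,80,0.4,1,0,0,0],
    [-1,130,0.4,0,0,0,0],
    [-1,165,0.4,0,0,0,0],
    [-1,182,0.4,0,0,0,0]
  ]
}}

```text
time_s: 20.85
eef_pos: [433.0, -84.7, 7.7]
ee_rot: [0.548, 0.446, 0.549, -0.446]
force: [0.8, -0.3, 0.5]
grip_width: 1.001
```

```bash
cat >> h.py <<'E'
def traymask(img):
    b=cv2.GaussianBlur(cv2.imread(img),(3,3),0); lab=cv2.cvtColor(b,cv2.COLOR_BGR2LAB).astype(int); return lab
def att(f,ox,oy=-45,c0=(501,-189.5),y0=11.85,c1=(549.7,-278.3),y1=34.5):
    "pusher TCP pose for tray at fraction f of the way"
    c=np.array(c0)+f*(np.array(c1)-c0); a=y0+f*(y1-y0); r=np.radians(a)
    Y=np.array([np.cos(r),np.sin(r)]);X=np.array([Y[1],-Y[0]]); return c+ox*X+oy*Y,a
E
python3 - <<'E'
from h import *
st()
lab=traymask("pics/top6.png")
for u,v in((410,170),(430,200),(450,240),(360,200),(520,150),(440,120),(405,180)): print(u,v,lab[v,u])
for f in(0,.25,.5,.75,1):
    p,a=att(f,-101); print(f,p.round(1),round(a,1),go(*p,7,a))
E
```

```text
t 20.85 p [433.  -84.7   7.7] yaw 11.8 F [ 0.8 -0.3  0.5] w 1.001 q [-0.46  0.47  1.97 -0.    0.7  -0.67]
410 170 [162 128 130]
430 200 [157 129 129]
450 240 [152 129 129]
360 200 [127 130 121]
520 150 [122 129 122]
440 120 [126 129 128]
405 180 [164 129 130]
0 [436.2 -99.9] 11.8 (array([ 0.7,  0.1, 15.5]), array([-0.1, -0.1,  0.1]))
0.25 [ 439.9 -128.9] 17.5 (array([ 0.7, -2.3, 44.7]), array([-5.7, -0.1,  0.1]))
0.5 [ 444.2 -158.8] 23.2 (array([ 0.7, -4.1, 74.8]), array([-11.4,  -0.1,   0.1]))
0.75 [ 449.4 -189.3] 28.8 (array([  0.6,  -5.3, 105.8]), array([-17. ,  -0.1,   0.1]))
1 [ 455.4 -220.6] 34.5 (array([  0.6,  -5.8, 137.6]), array([-22.7,  -0.1,   0.1]))
```

Call:
{"method": "carry_out", "body": {
  "deltas": [
    [-1,0,0,5,0,0,0],
    [-1,0,0,11,0,0,0],
    [-1,0,0,16,0,0,0],
    [-1,0,-0.5,21,-1,0,0],
    [-1,0,-1,26,-2,0,0]
  ]
}}

```text
time_s: 21.48
eef_pos: [437.5, -109.7, 9.0]
ee_rot: [0.557, 0.436, 0.557, -0.436]
force: [-2.2, 4.2, 3.0]
grip_width: 0.996
```

```bash
cat >> h.py <<'E'
def tray(img):
    lab=traymask(img); m=((lab[:,:,2]>=126)&(lab[:,:,2]<140)&(lab[:,:,0]>138)).astype(np.uint8)
    m[:90]=0;m[290:]=0;m[:,:375]=0;m[:,550:]=0
    n,l,s,_=cv2.connectedComponentsWithStats(m); k=1+np.argmax(s[1:,4])
    v,u=np.nonzero(m); w=unproj("top",np.c_[u,v],5)[:,:2].astype(np.float32)
    # drop isolated pixels
    mm=cv2.morphologyEx(m,cv2.MORPH_OPEN,np.ones((3,3),np.uint8)); v,u=np.nonzero(mm)
    w=unproj("top",np.c_[u,v],5)[:,:2].astype(np.float32); return m,cv2.minAreaRect(w)
E
python3 - <<'E'
from h import *
im=viewer.capture("top"); cv2.imwrite("pics/top11.png",im[:,:,::-1])
st()
for f in("top6","top10","top11"): print(tray(f"pics/{f}.png")[1])
for f in(.25,.5,):
    p,a=att(f,-101); print(f,p.round(1),round(a,1),go(*p,7,a))
E
```

```text
t 21.52 p [ 437.7 -110.3    8.9] yaw 14.0 F [-1.   1.2  1.4] w 0.998 q [-0.51  0.48  1.94 -0.    0.72 -0.75]
((503.3687744140625, -193.57681274414062), (372.56927490234375, 163.38763427734375), 12.210895538330078)
((503.71234130859375, -194.0629425048828), (373.0315246582031, 163.01864624023438), 12.543513298034668)
((504.72601318359375, -200.31027221679688), (372.1539001464844, 162.74403381347656), 13.854705810546875)
0.25 [ 439.9 -128.9] 17.5 (array([ 1.9, -2.4, 18.6]), array([-3.5, -0. ,  0. ]))
0.5 [ 444.2 -158.8] 23.2 (array([ 1.9, -5.4, 48.6]), array([-9.2, -0. ,  0. ]))
```

The tray is in contact and rotating with the pusher, at about 4 N. I'll continue.

Call:
{"method": "carry_out", "body": {
  "deltas": [
    [-1,0,-1,6,-1.1,0,0],
    [-1,0,-1.6,12,-2.3,0,0],
    [-1,0,-2.3,18.5,-3.5,0,0],
    [-1,0,-3,25,-4.7,0,0],
    [-1,0,-3.8,32,-6,0,0]
  ]
}}

```text
time_s: 22.15
eef_pos: [441.8, -142.2, 8.8]
ee_rot: [0.579, 0.406, 0.579, -0.406]
force: [-1.8, 3.1, 1.2]
grip_width: 1.0
```

```bash
python3 - <<'E'
from h import *
im=viewer.capture("top"); cv2.imwrite("pics/top12.png",im[:,:,::-1])
st()
for f in("top12",): print(tray(f"pics/{f}.png")[1])
for f in(.5,.6,.7):
    p,a=att(f,-101); print(f,p.round(1),round(a,1),go(*p,9,a))
E
```

```text
t 22.2 p [ 442.2 -143.     8.8] yaw 20.0 F [-1.5  0.5 -1.1] w 0.999 q [-0.57  0.51  1.9  -0.    0.73 -0.91]
((522.205078125, -232.2423095703125), (376.6450500488281, 168.2524871826172), 23.724287033081055)
0.5 [ 444.2 -158.8] 23.2 (array([-0.2, -3.4, 15.5]), array([-3.2,  0.1, -0. ]))
0.6 [ 446.2 -170.9] 25.4 (array([-0.1, -5.7, 27.6]), array([-5.4,  0.1, -0. ]))
0.7 [ 448.3 -183.2] 27.7 (array([-0.1, -8. , 39.8]), array([-7.7,  0.1, -0. ]))
```

```bash
python3 - <<'E'
from h import *
for n in("top","scene"):
    im=viewer.capture(n); cv2.imwrite(f"pics/{n}13.png",im[:,:,::-1])
m,r=tray("pics/top13.png"); print(r)
t=cv2.imread("pics/top13.png").copy(); cv2.polylines(t,[np.int32(proj("top",np.c_[cv2.boxPoints(r),[5]*4]))],True,(0,0,255),1)
t=t[95:255,360:540]; s=cv2.imread("pics/scene13.png")[190:350,120:320]
cv2.imwrite("pics/c12.png",np.hstack([cv2.resize(t,(400,355),interpolation=2),cv2.resize(s,(400,355),interpolation=2)]))
E
```

```text
((518.37548828125, -225.97592163085938), (371.9082336425781, 161.54835510253906), 20.098115921020508)
```

View pics/c12.png

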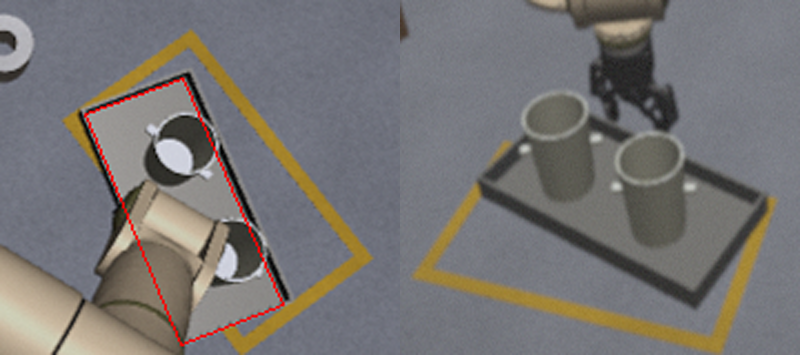

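The push follows the plan: the fit now gives 20.1°, centre (518,−226), so the previous fit was noise. Both tubs are upright. I'll continue.

Call:
{"method": "carry_out", "body": {
  "deltas": [
    [-1,0,-1.1,6,-1.2,0,0],
    [-1,0,-2.4,12,-2.4,0,0],
    [-1,0,-3.7,18.5,-3.6,0,0],
    [-1,0,-5.1,25,-4.9,0,0],
    [-1,0,-6.4,31.5,-6.2,0,0]
  ]
}}

```text
time_s: 22.92
eef_pos: [446.5, -173.9, 8.8]
ee_rot: [0.6, 0.374, 0.6, -0.374]
force: [-2.2, 3.4, 1.2]
grip_width: 0.998
```

```bash
cat >> h.py <<'E'
def mt(n):
    o=[]
    for i in range(3):
        f=f"pics/m{n}_{i}.png"; cv2.imwrite(f,viewer.capture("top")[:,:,::-1]); r=tray(f)[1]; a=r[2] if r[1][0]>r[1][1] else r[2]-90
        o.append([*r[0],*r[1],a])
    o=np.median(o,0); q=np.radians(o[4]); o[:2]-=4.3*np.array([np.sin(q),-np.cos(q)]); return o.round(1)
E
python3 - <<'E'
from h import *
st(); print(mt("a"))
for f in(.75,.85,.9,1):
    p,a=att(f,-101); print(f,p.round(1),round(a,1),go(*p,9,a))
E
```

```text
t 22.93 p [ 446.5 -173.9    8.8] yaw 26.2 F [-2.2  3.4  1.2] w 0.998 q [-0.62  0.53  1.86 -0.    0.75 -1.07]
[ 532.6 -244.   364.8  161.1   26.3]
0.75 [ 449.4 -189.3] 28.8 (array([-0.1, -4.4, 14.6]), array([-2.8,  0.1, -0. ]))
0.85 [ 451.7 -201.7] 31.1 (array([-0.1, -7.8, 26.8]), array([-5. ,  0.1, -0. ]))
0.9 [ 452.9 -208. ] 32.2 (array([-0.1, -9.4, 32.9]), array([-6.2,  0.1, -0. ]))
1 [ 455.4 -220.6] 34.5 (array([ -0.1, -12.7,  45.3]), array([-8.4,  0.1, -0. ]))
```

Call:
{"method": "carry_out", "body": {
  "deltas": [
    [-1,0,-1.6,6,-1.1,0,0],
    [-1,0,-3.3,12,-2.3,0,0],
    [-1,0,-5,18,-3.4,0,0],
    [-1,0,-6.8,24,-4.6,0,0],
    [-1,0,-8.5,30,-5.7,0,0]
  ]
}}

```text
time_s: 23.7
eef_pos: [452.1, -204.6, 8.8]
ee_rot: [0.618, 0.344, 0.618, -0.344]
force: [-1.3, 3.1, 1.5]
grip_width: 1.002
```

```bash
python3 - <<'E'
from h import *
st(); print(mt("b"))
for f in(.9,1):
    p,a=att(f,-101); print(f,p.round(1),round(a,1),go(*p,9,a))
E
```

```text
t 23.7 p [ 452.1 -204.6    8.8] yaw 31.9 F [-1.3  3.1  1.5] w 1.002 q [-0.66  0.55  1.81 -0.    0.78 -1.22]
[ 544.8 -265.6  362.8  161.    31.9]
0.9 [ 452.9 -208. ] 32.2 (array([-0.1, -1.2,  2.9]), array([-0.5,  0.1, -0. ]))
1 [ 455.4 -220.6] 34.5 (array([-0.1, -5.7, 14.9]), array([-2.7,  0.1, -0. ]))
```

Call:
{"method": "carry_out", "body": {
  "deltas": [
    [-1,0,-2,5,-0.9,0,0],
    [-1,0,-3.5,9,-1.7,0,0],
    [-1,0,-5,12.5,-2.4,0,0],
    [-1,0,-5.7,14.9,-2.7,0,0],
    [-1,0,-5.7,14.9,-2.7,0,0]
  ]
}}

```text
time_s: 24.48
eef_pos: [455.1, -220.2, 8.8]
ee_rot: [0.626, 0.329, 0.626, -0.329]
force: [-1.2, 0.3, 0.3]
grip_width: 1.001
```

Call:
{"method": "carry_out", "body": {
  "deltas": [
    [-1,0,0,-5,0,0,0],
    [-1,0,0,-12,0,0,0],
    [-1,0,0,-22,0,0,0],
    [-1,0,0,-32,0,0,0],
    [-1,0,0,-40,0,0,0]
  ]
}}

```text
time_s: 25.1
eef_pos: [432.0, -186.2, 8.9]
ee_rot: [0.626, 0.329, 0.626, -0.329]
force: [0.9, 0.3, 1.1]
grip_width: 0.998
```

Call:
{"method": "carry_out", "body": {
  "deltas": [
    [-1,-30,0,-10,0,0,0],
    [-1,-80,0,-40,0,0,0],
    [-1,-130,0,-80,0,0,0],
    [-1,-180,0,-120,0,0,0],
    [-1,-210,0,-160,0,0,0]
  ]
}}

```text
time_s: 25.72
eef_pos: [341.1, -54.0, 220.6]
ee_rot: [0.627, 0.329, 0.625, -0.329]
force: [-0.5, 0.5, -0.1]
grip_width: 0.997
```

```bash
python3 - <<'E'
from h import *
st(); print(mt("c")); cv2.imwrite("pics/sc.png",viewer.capture("scene")[:,:,::-1])
t=cv2.imread("pics/mc_2.png")[95:265,340:540]; s=cv2.imread("pics/sc.png")[190:360,110:310]
cv2.imwrite("pics/c13.png",np.vstack([cv2.resize(t,(700,595),interpolation=2)]))
cv2.imwrite("pics/c14.png",np.vstack([cv2.resize(s,(700,595),interpolation=2)]))
E
```

```text
t 25.73 p [341.1 -54.  220.6] yaw 34.5 F [-0.5  0.5 -0.1] w 0.997 q [-0.5  -0.09  1.98  0.    1.25 -1.1 ]
[ 549.8 -276.4  363.   160.6   34.5]
```

View pics/c13.png

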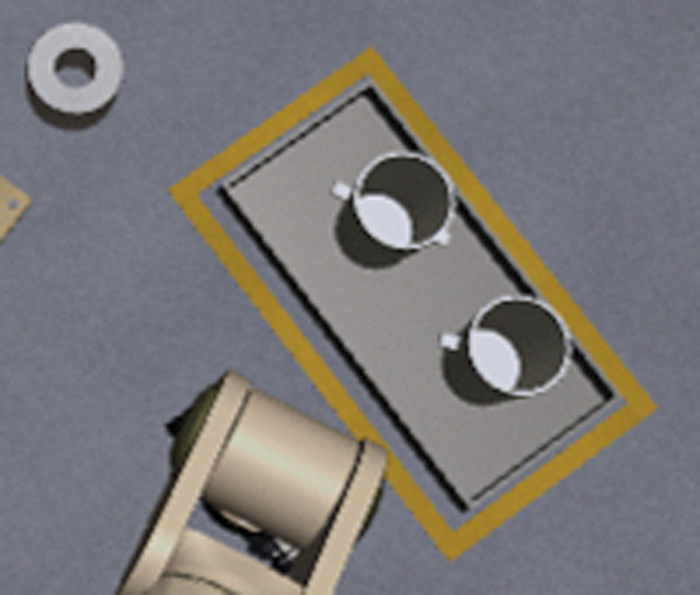

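The tray lies square inside the outline with both tubs upright; measured (549.8, −276.4, 34.5°) against bay (549.7, −278.3, 34.5°). I'll wait briefly in case of a knock, then re-check from the other camera.

Call:
{"method": "carry_out", "body": {
  "deltas": [
    [-1,0,0,-20,0,0,0],
    [-1,0,0,-20,0,0,0],
    [-1,0,0,-20,0,0,0],
    [-1,0,0,-20,0,0,0],
    [-1,0,0,-20,0,0,0]
  ]
}}

```text
time_s: 26.55
eef_pos: [330.6, -38.6, 218.7]
ee_rot: [0.626, 0.329, 0.626, -0.329]
force: [0.2, -0.8, 0.8]
grip_width: 0.996
```

Call:
{"method": "carry_out", "body": {
  "deltas": [
    [-1,0,0,0,0,0,0],
    [-1,0,0,0,0,0,0],
    [-1,0,0,0,0,0,0],
    [-1,0,0,0,0,0,0],
    [-1,0,0,0,0,0,0]
  ]
}}

```text
time_s: 27.18
eef_pos: [330.5, -38.4, 218.8]
ee_rot: [0.626, 0.329, 0.626, -0.329]
force: [0.3, -0.0, 0.4]
grip_width: 1.003
```

Call:
{"method": "carry_out", "body": {
  "deltas": [
    [-1,0,0,0,0,0,0],
    [-1,0,0,0,0,0,0],
    [-1,0,0,0,0,0,0],
    [-1,0,0,0,0,0,0],
    [-1,0,0,0,0,0,0]
  ]
}}

```text
time_s: 27.8
eef_pos: [330.5, -38.4, 218.8]
ee_rot: [0.626, 0.329, 0.626, -0.329]
force: [0.4, 0.1, 0.4]
grip_width: 1.004
```

Call:
{"method": "carry_out", "body": {
  "deltas": [
    [-1,0,0,0,0,0,0],
    [-1,0,0,0,0,0,0],
    [-1,0,0,0,0,0,0],
    [-1,0,0,0,0,0,0],
    [-1,0,0,0,0,0,0]
  ]
}}

```text
time_s: 28.42
eef_pos: [330.5, -38.5, 218.8]
ee_rot: [0.626, 0.329, 0.626, -0.329]
force: [0.4, -0.2, 0.6]
grip_width: 0.998
```

```bash
python3 - <<'E'
from h import *
st(); print(mt("d")); cv2.imwrite("pics/sd.png",viewer.capture("scene")[:,:,::-1])
crop("pics/sd.png",110,180,320,180,2.5,"pics/c14.png")
E
```

```text
t 28.43 p [330.5 -38.5 218.8] yaw 34.5 F [ 0.4 -0.2  0.6] w 0.998 q [-0.47 -0.12  2.01  0.    1.25 -1.07]
[ 549.8 -276.4  363.1  160.6   34.5]
```

View pics/c14.png

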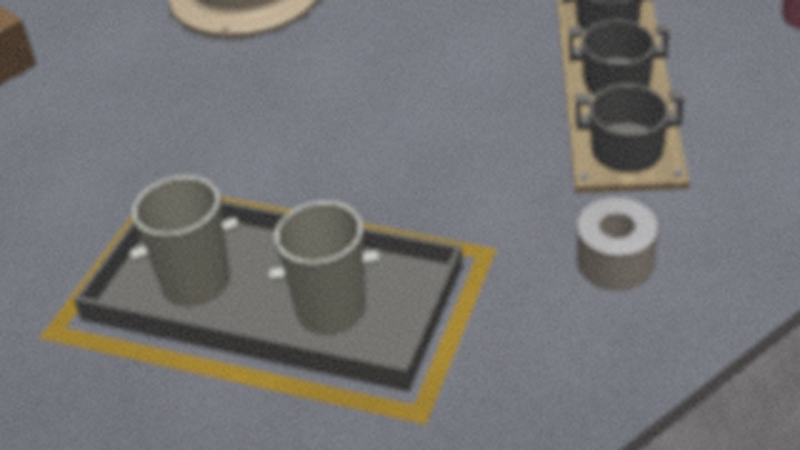

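The scene view agrees: the tray is clear of the tape on the visible sides, both tubs are upright at (190,240) and (325,265), and the cups are empty. Handing in.

```bash
python3 -c "
from rig import order
print(order.finish_job())"
```

```text
the job is handed in; nothing more can be done
None
```

I put both tubs that were there (middle and far cups; the third cup was empty) upright in the tray. I then pushed the tray along the bench, without lifting it, into the yellow outline and handed the job in at about 28 s.

- **Tubs:** each was lifted by its rim at about 6 N. I did not twist either one: both cameras showed their lugs already about 0.5–0.6 rad clear of the hooks, which differs from your description, and they pulled straight out.
- **Tray position:** the tray started about 23° off the outline rather than roughly parallel, so I turned it during the push. The last reading was (549.8, −276.4) at 34.5°, against (549.7, −278.3) at 34.5° for the outline. The reading was the same about 2.7 s later, and I saw no knock.
- **Last pictures:** both tubs were upright, all the cups empty, and the gripper was clear of everything. The label roll stood where it started. The bottle was outside the last crops, but the arm never went near it.
- **Checks that disagreed:** one tray reading midway through the push was off by about 3.5° and 6 mm. The picture straight after put the tray back on the planned path, so I treated that reading as noise.

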